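# Lay out an exchange kit on its outline cards

### The arm

A 7-joint arm with a two-finger parallel gripper is mounted at the origin on the work surface. World frame = base frame: x ahead of the robot, y to its left, z up, the work surface at z = 0. Lengths are in mm, angles in rad, forces in N, time in s.
With the tool pointing down it reaches from about 400 to 875 mm from the base axis. Payload 4.4 kg.
Tool frame: the origin (TCP) lies midway between the tips of the shut fingers; the grasp point (between the pads) lies ctrl.grip_depth behind it (ctrl.grip_depth is the distance from the TCP to the grasp point, in mm); z points along the fingers, y is the line along which they close (so a half turn about z gives the same grasp; the last joint's range is limited). The gripper opens to 85 mm and grips with 20 to 120 N. Pads are 22 mm wide; open, the fingers measure 114 mm over their backs; the gripper's body (76 mm by 85 mm) begins 54 mm behind the grasp point. The pads swing forward as they close: fully open they stand 13 mm farther back than shut.
Start: joints at [1.177, 0.628, 0.038, 1.517, -0.027, 0.996, -0.02], TCP at [209.302, -615.394, 231.313] pointing down, gripper open.
Joint ranges: [-3.06, 3.06], [-0.37, 2.12], [-1.25, 1.32], [0.18, 2.47], [-1.1, 4.24], [0.23, 1.98], [-2.94, 2.94]. Speed limits (rad/s): [2.57, 2.57, 3.14, 3.14, 3.14, 3.14, 3.14].

### API

Orientations are given as [roll, pitch, yaw] about the fixed x, y, z axes, in that order (R = Rz(yaw) Ry(pitch) Rx(roll)).
In Python, from cell import ctrl gives the robot as it stands.
- The arm moves only by the tool carry_out, never from a script. Its argument "deltas" is one flat list of numbers, 7 for each row, row after row: the turn, a rotation vector about the tool's x, y, z in degrees, then the shift along the tool's x, y, z in m, then the closure, from -1 (fully open) to 1 (shut). In form: [wx, wy, wz, dx, dy, dz, claw, wx, wy, wz, dx, dy, dz, claw, ...]. A call has 1 to 12 rows; each row shifts and turns the commanded pose from where the row before left it, along the tool's axes as they then stand; what a row does not reach is not made up. A row lasts 1/8 s, in which the tool goes at most 62.5 mm and 10.7 degrees, less where a joint would pass 70% of its speed; a pose out of reach is approached as far as the arm can. A call with a gripper value outside its range is refused whole. The fingers move at their own pace and stop on an object; the grip force is fixed at half the most. Time passes only in rows, so rows that do not move let the fingers close. It gives the time, the measured TCP pose, the force, the opening and the grip force at its end, in the units of the state.
- ctrl.read_state(): the state, without advancing time (a new reading comes with each control period).
- ctrl.get_image(name): name is "scene" or "top"; returns the picture (384x512x3 uint8, red, green, blue); there is no depth.
- ctrl.calibration(name): a dict with "mtx" (3x3 intrinsics, pixels), "distortion" ([k1, k2, p1, p2, k3] as OpenCV has them; the pictures are not rectified), "R" (3x3) and "t" (3): a world point X has camera coordinates R X + t. Camera axes: x right, y down, z forward; pixel columns grow to the right and rows downward; lengths in mm; the calibration is good to about 2 mm. A picture is of the moment at which its call begins. calibration takes no time and is no camera call.
- ctrl.finish_job(): hands the job in; it is judged then, once.
The state is a dict: "clock": time; "qpos": joint angles; "qd": joint speeds; "tau": joint torques, N m; "eef_pos": TCP position; "tool_rot": TCP orientation; "force": force on the tool from outside, world axes, zero at the start; "torque": the same for the moment, N m; "width": finger opening in mm; "gripper_force": force on a finger pad.
Only numpy, scipy, OpenCV 4.12 (cv2) and the standard library are available. Lean on these libraries where they do the work, as an engineer would, in place of code of your own. Each camera call takes 0.05 s, during which the arm holds its last target. There are 200 camera calls.

### The job

Make up the exchange kit: lay the control unit, the wide plug with the pale lever, the small grey plug and the relay in the blue tray, each flat on the card that shows its outline and the same way round as it is drawn. Set each part down rather than letting it drop, leave the red-tagged plug and the roll of tape where they lie, and finish with all four parts released and at rest on their drawings.

Things in the scene. Friction and masses are not known exactly. Their poses are not given: they have to be found in the camera images.
- control_unit: Loose engine control unit: silver ribbed case, ears at its corners, black connector header at one end. 85 mm long (x), 58 wide (y), case 20 high (24 over ribs), 0.22 kg. Origin on the underside, on the centre line, 16 mm from mid-length towards the header; x points to the header end, z up. Grip across y: straight sides 58 mm apart, 54 mm long, their middle at x = -21 mm.
- wide_plug: Loose wide black connector plug with a pale-grey lever round one end and along one shoulder. 65 mm long (x), 34 wide (y; 36 at the lever), lower body 18 high, narrower hood above, outlet 43 high; 60 g. Origin on the underside, centre line, 12 mm from mid-length towards the outlet; x points to the outlet end, away from the lever bar, z up. Grip across y (34 mm) near x = -10 mm.
- small_plug: Loose small grey connector plug, green lock at one end, round outlet on top. 42 mm long (x; 45 with lock tab), 28 wide (y), lower body 18 high, 35 high over the outlet; 35 g. Origin on the underside, centre line, 10 mm from mid-length, away from the green lock; x points away from the green lock, z up. Grip across y (28 mm) near x = -10 mm.
- relay: Loose yellow relay lying on its side: cube 28 x 28 x 28 mm, black base face from which five copper blades stick out level by 12 mm; 35 g. Origin on the underside, centre line, 10 mm from the cube's middle towards the blades; x points along the blades, z up. Grip across y (28 mm) near x = -10 mm.
- unit_card: Fixed cream card 112 x 104 x 2 mm in the blue kit tray (floor 4 mm, rim 15 mm high); its top is 6 mm above the bench. Printed true size: the control unit from above, grey with ears, near-black rectangle for the header. Origin on the card's underside; origin and x axis lie where the part's own belong when laid as drawn; z up. Middle of the drawing at x = -16 mm.
- wide_card: Fixed cream card 112 x 104 x 2 mm in the blue kit tray (floor 4 mm, rim 15 mm high); its top is 6 mm above the bench. Printed true size: the wide plug from above, dark grey, pale bar at the lever end, pale strip on one shoulder. Origin on the card's underside; origin and x axis lie where the part's own belong when laid as drawn; z up. Middle of the drawing at x = -12 mm.
- small_card: Fixed cream card 112 x 104 x 2 mm in the blue kit tray (floor 4 mm, rim 15 mm high); its top is 6 mm above the bench. Printed true size: the small plug from above, light grey, green band at the lock end. Origin on the card's underside; origin and x axis lie where the part's own belong when laid as drawn; z up. Middle of the drawing at x = -10 mm.
- relay_card: Fixed cream card 112 x 104 x 2 mm in the blue kit tray (floor 4 mm, rim 15 mm high); its top is 6 mm above the bench. Printed true size: the relay from above, yellow square, black edge, copper-brown rectangle for the blades. Origin on the card's underside; origin and x axis lie where the part's own belong when laid as drawn; z up. Middle of the square at x = -10 mm.
- tagged_plug: Loose bystander: a rejected black plug like the wide one (59 x 34 mm, 43 high) but with a red tag and no pale lever; it has no card and stays where it lies. Origin on the underside, 12 mm from mid-length towards the outlet; x points to the outlet end.
- tape_roll: Loose bystander: a black roll of insulating tape lying flat, 58 mm across, 19 mm high; it stays where it lies. Origin at the middle of its underside.
There are look-alikes about, which are no part of the job. Leave any pink look-alike of the small_plug alone. Leave any pink or purple look-alike of the relay_card alone.

How it is judged (in metres and radians):
At the end, for the whole second after the job is handed in: Each of the four parts lies flat on its own card, origin within 12 mm of the card's and x axis within 0.22 rad, the same way round as drawn (tilt under 0.1 rad, underside within 4 mm of the card); all released and at rest; tagged plug and tape roll moved less than 15 mm (horizontal distance between control_unit and unit_card below 0.012 m and angle between the x axis of control_unit and the x axis of unit_card, either way round below 0.22 rad and angle between each of control_unit, wide_plug, small_plug, relay's own z axis and vertical below 0.1 rad and z of control_unit in the frame of unit_card below 0.006 m and linear speed of each of control_unit, wide_plug, small_plug, relay below 0.02 m/s and angular speed of each of control_unit, wide_plug, small_plug, relay below 0.2 rad/s and horizontal distance between wide_plug and wide_card below 0.012 m and angle between the x axis of wide_plug and the x axis of wide_card, either way round below 0.22 rad and z of wide_plug in the frame of wide_card below 0.006 m and horizontal distance between small_plug and small_card below 0.012 m and angle between the x axis of small_plug and the x axis of small_card, either way round below 0.22 rad and z of small_plug in the frame of small_card below 0.006 m and horizontal distance between relay and relay_card below 0.012 m and angle between the x axis of relay and the x axis of relay_card, either way round below 0.22 rad and z of relay in the frame of relay_card below 0.006 m and distance of each of tagged_plug, tape_roll from where it was at the start of the episode below 0.015 m); the robot touches nothing.
It fails at once if a part of the kit is dropped (falls free of the fingers from more than about 3 cm) or flung ((contact force between control_unit and the fingers below 0.01 N and linear speed of control_unit above 0.8 m/s) or (contact force between wide_plug and the fingers below 0.01 N and linear speed of wide_plug above 0.8 m/s) or (contact force between small_plug and the fingers below 0.01 N and linear speed of small_plug above 0.8 m/s) or (contact force between relay and the fingers below 0.01 N and linear speed of relay above 0.8 m/s)).
It fails at once if the red-tagged plug is shifted by more than 15 mm (distance of tagged_plug from where it was at the start of the episode above 0.015 m).
It fails at once if the roll of tape is shifted by more than 15 mm (distance of tape_roll from where it was at the start of the episode above 0.015 m).
It also fails if it takes over 106 s, if anything falls off the work surface, if the arm or the gripper's body presses on something with over 40 N, if the wrist force passes 120 N, or if a joint passes its speed limit or range.

## Working session

There is one attempt and no reset: what is moved stays moved. The work goes in short steps, Python scripts to look and compute and a tool call to move; the robot and the scene stay as the last step left them, time stands still between calls to the robot, and variables do not carry over. Pictures are saved under pics/ and viewed, at most 14 in all, crops included, and the job is handed in when it is done.

Besides the shell and the picture viewer there is one more tool, called after "Request:" as name(argument=value, ...) on one line, values as JSON. carry_out: Moves the arm, as the interface text tells. Its arguments: {"type":"object","properties":{"deltas":{"type":"array"}},"required":["deltas"]}

```bash
mkdir -p pics; cat > h.py <<'E'
import numpy as np, cv2
from cell import ctrl
def img(n): return np.ascontiguousarray(ctrl.get_image(n))
def save(im,p,s=1): cv2.imwrite('pics/'+p,cv2.cvtColor(cv2.resize(im,None,fx=s,fy=s,interpolation=cv2.INTER_CUBIC),cv2.COLOR_RGB2BGR))
def ray(n,px,z):
    c=ctrl.calibration(n);R=np.array(c['R']);t=np.array(c['t']).ravel()
    u=cv2.undistortPoints(np.array(px,float).reshape(-1,1,2),np.array(c['mtx']),np.array(c['distortion'])).reshape(-1,2)
    d=np.c_[u,np.ones(len(u))]@R; o=-R.T@t
    return o+d*((z-o[2])/d[:,2])[:,None]
def proj(n,X):
    c=ctrl.calibration(n);R=np.array(c['R']);t=np.array(c['t'])
    return cv2.projectPoints(np.array(X,float).reshape(-1,1,3),cv2.Rodrigues(R)[0],t,np.array(c['mtx']),np.array(c['distortion']))[0].reshape(-1,2)
E
python3 - <<'E'
from h import *
for n in('top','scene'):
    im=img(n);np.save(n+'.npy',im);save(im,n+'0.png',1.5)
    c=ctrl.calibration(n);R=np.array(c['R']);print(n,-R.T@np.array(c['t']).ravel(),R.round(2).tolist(),c['mtx'])
s=ctrl.read_state();print(s,ctrl.grip_depth)
E
```

```text
top [ 426.28936555  -25.5761416  1425.90732646] [[-0.01, -1.0, -0.02], [-1.0, 0.01, -0.08], [0.08, 0.01, -1.0]] [[464.49448436   0.         250.58050587]
 [  0.         464.49448436 192.2383493 ]
 [  0.           0.           1.        ]]
scene [1186.37641179  -20.2939555   570.14247389] [[0.01, 1.0, -0.0], [0.64, -0.01, -0.77], [-0.77, 0.0, -0.64]] [[362.26981263   0.         260.30082973]
 [  0.         362.26981263 186.7079715 ]
 [  0.           0.           1.        ]]
{'clock': 0.1, 'qpos': array([ 1.17718735,  0.62923687,  0.03843834,  1.51824137, -0.02700538,
        0.99632152, -0.02001154]), 'qd': array([ 0.00050551, -0.00223907,  0.00093668, -0.00340452, -0.00071431,
       -0.00059326,  0.00147179]), 'tau': array([ 3.63033651e-03, -5.64530361e+01,  1.23090897e+00, -1.93970865e+01,
        1.13161569e-02,  5.47842370e-03,  2.16803573e-05]), 'eef_pos': array([ 209.13722871, -614.85367921,  230.50031666]), 'tool_rot': array([-3.13990314e+00,  7.42208192e-06,  3.27800307e-01]), 'force': array([-0.28909543,  0.20344274, -0.15880024]), 'torque': array([-0.01243356,  0.04721738,  0.02866156]), 'gripper_force': 0.0, 'width': 85.53767701446107} 18.700000000000003
```

View pics/top0.png

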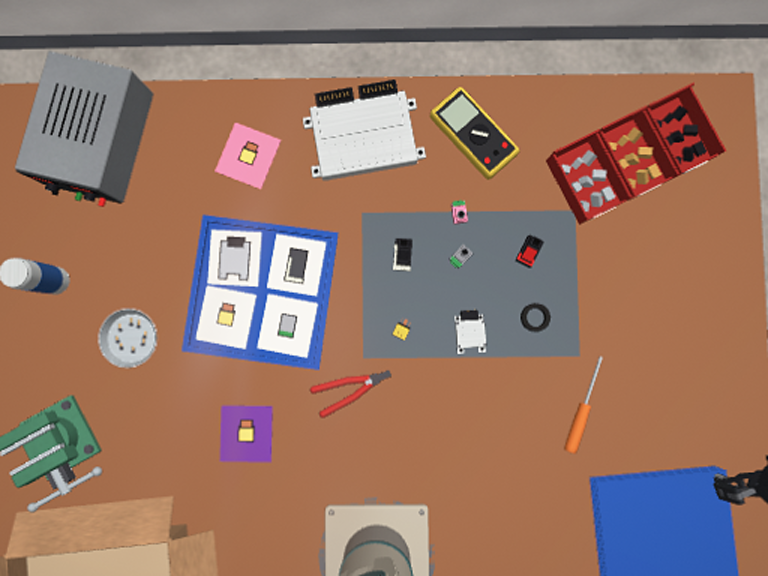

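View pics/scene0.png

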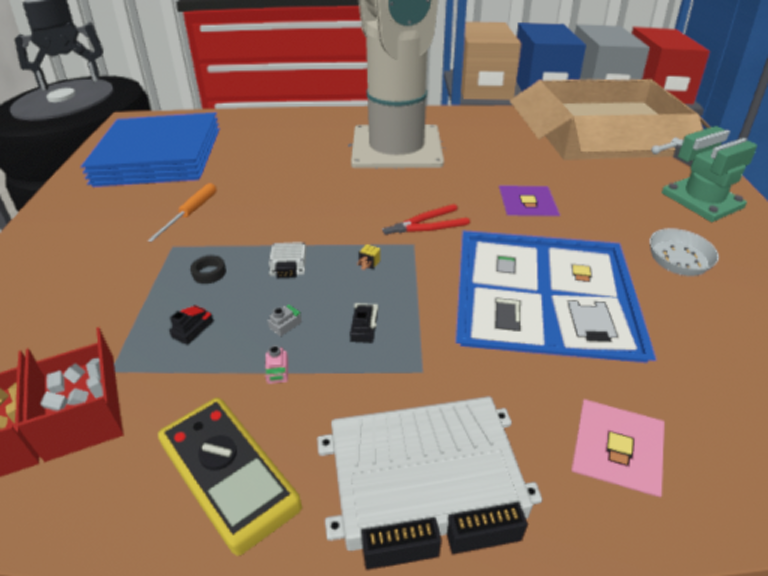

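The pictures (1.5x) show these candidates:
- **Control unit:** (471,333) on the mat, against the large ECU at (365,130).
- **Wide plug:** (403,254), with a pale lever, against the red-tagged plug at (530,250).
- **Small plug:** grey at (461,256), against the pink one at (460,212).
- **Relay:** (402,329).
- **Relay card:** cream in the tray at (226,315), against pink at (248,155) and purple at (246,433).

I choose the mat parts and the cream cards, and check them in a close crop.

```bash
python3 - <<'E'
from h import *
t=np.load('top.npy');s=np.load('scene.npy')
a=cv2.resize(t[140:250,115:390],(800,320),interpolation=cv2.INTER_CUBIC)
b=cv2.resize(s[150:250,80:440],(800,222),interpolation=cv2.INTER_CUBIC)
save(np.vstack([a,b]),'crop.png')
hsv=cv2.cvtColor(t,cv2.COLOR_RGB2HSV);H,S,V=[hsv[...,i].astype(int) for i in range(3)]
def comps(m,name,roi,z,mn=6):
    x0,y0,x1,y1=roi;mm=np.zeros_like(t[...,0]);mm[y0:y1,x0:x1]=m[y0:y1,x0:x1]
    for c in cv2.findContours(mm,cv2.RETR_EXTERNAL,cv2.CHAIN_APPROX_NONE)[0]:
        if cv2.contourArea(c)<mn: continue
        M=np.zeros_like(mm);cv2.drawContours(M,[c],-1,1,-1);ys,xs=np.nonzero(M)
        P=ray('top',np.c_[xs,ys],z)[:,:2];r=cv2.minAreaRect(P.astype(np.float32))
        print(name,len(xs),(xs.mean().round(1),ys.mean().round(1)),'mean',P.mean(0).round(1),'rect',np.round(r[0],1),np.round(r[1],1),round(r[2],1))
tray=(125,145,222,245);mat=(243,145,385,236)
u=np.uint8
comps(u((S<60)&(V>190)),'cream',tray,6,100)
comps(u((S>100)&(H>18)&(H<32)&(V>130)),'yellow',tray,6); comps(u((S>100)&(H>5)&(H<18)),'copper',tray,6)
comps(u((V<80)),'dark',tray,6)
comps(u((S<60)&(V<200)&(V>100)),'grey',tray,6,10); comps(u((S>80)&(H>40)&(H<80)),'green',tray,6)
comps(u((S>100)&(H>18)&(H<32)&(V>130)),'yellow',mat,28)
comps(u((S>100)&(H>40)&(H<85)),'green',mat,18,3)
comps(u((V<60)),'dark',mat,18); comps(u((S<40)&(V>170)),'white',mat,20)
E
```

```text
cream 1263 (np.float64(191.2), np.float64(216.7)) mean [462.2 177.8] rect [462.4 177.9] [104.3 113.7] 78.5
cream 1260 (np.float64(150.2), np.float64(211.0)) mean [480.8 304. ] rect [481.1 304.1] [104.8 113.6] 78.6
cream 1237 (np.float64(197.2), np.float64(176.2)) mean [586.7 159.6] rect [586.9 159.6] [104.3 113. ] 80.0
cream 1227 (np.float64(156.0), np.float64(171.6)) mean [602.3 287.1] rect [602.9 287.2] [104.7 113.7] 86.4
yellow 69 (np.float64(150.2), np.float64(211.7)) mean [478.6 304.1] rect [478.4 304.5] [27.5 23.7] 80.9
copper 351 (np.float64(148.8), np.float64(241.3)) mean [388.3 307.7] rect [393.5 276.7] [209.   27.4] 89.6
copper 21 (np.float64(151.4), np.float64(204.6)) mean [500.5 300.4] rect [500.7 300.2] [15.6  9.2] 89.5
copper 265 (np.float64(218.6), np.float64(224.0)) mean [439.4  93.8] rect [465.5  98.3] [ 24.4 174.2] 89.5
copper 300 (np.float64(199.2), np.float64(147.5)) mean [676.  153.4] rect [671.6 183.6] [195.9  25. ] 89.3
copper 283 (np.float64(127.6), np.float64(164.6)) mean [625.3 375.4] rect [599.6 370.8] [174.3  25. ] 0.7
grey 117 (np.float64(191.0), np.float
[... 412 characters left out ...]
t64(174.5)) mean [ 587.2 -165.2] rect [ 587.2 -164.8] [23.7 10.8] 44.0
dark 66 (np.float64(312.7), np.float64(209.7)) mean [ 479.8 -192.3] rect [ 480.3 -191.7] [33.4 15.1] 89.5
dark 285 (np.float64(356.5), np.float64(211.3)) mean [ 473.7 -324.5] rect [ 474.  -324.8] [53.7 57.1] 25.3
dark 162 (np.float64(269.1), np.float64(167.1)) mean [611.1 -61.8] rect [609.8 -60.1] [33.6 52.2] 89.3
dark 96 (np.float64(354.3), np.float64(162.1)) mean [ 623.6 -321.7] rect [ 617.1 -320.3] [32.5 42.8] 62.4
white 360 (np.float64(313.3), np.float64(222.9)) mean [ 439.9 -193.1] rect [ 441.2 -193.4] [73.  58.1] 3.3
white 50 (np.float64(265.6), np.float64(174.9)) mean [587. -51.] rect [598.8 -56.9] [33.4 49. ] 89.4
```

View pics/crop.png

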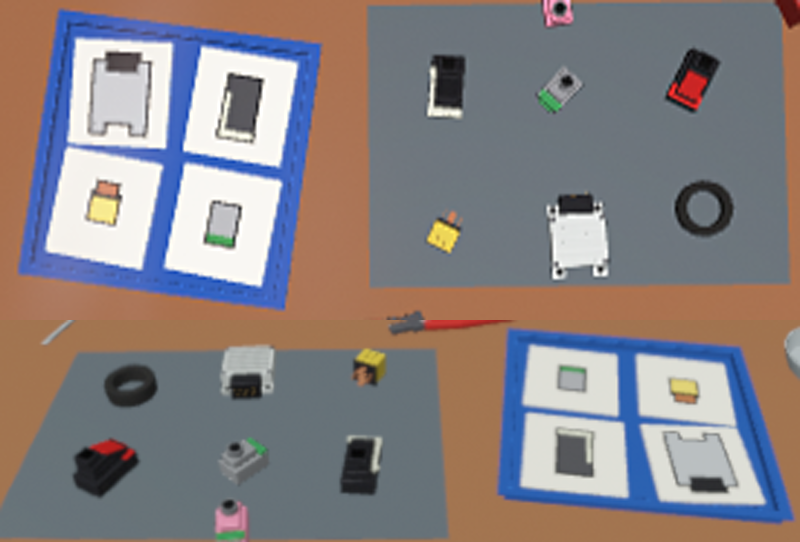

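The crop confirms the choice: four cream cards at left, with the unit at (120,95), wide plug (240,108), relay (103,203) and small plug (222,223). On the mat are the wide plug (446,85), grey plug (560,90), relay (445,232) and unit (578,235). The red-tagged plug (692,80) and tape (704,208) stay put. Next I refine the two plugs and plan the first move.

```bash
cat >> h.py <<'E'
def plan(x,y,yaw,z=None):
    "tool-frame move to world x,y(,z), yaw deg: turn first, then shift"
    s=ctrl.read_state();p=s['eef_pos'];r,pi,w=s['tool_rot']
    a=np.radians(yaw);d=np.array([x,y])-p[:2]
    print('pose',p.round(1),'yaw',round(np.degrees(w),2),'tilt',round(np.degrees(abs(r)-np.pi),2),round(np.degrees(pi),2),'width',round(s['width'],1),'t',s['clock'])
    print('turn wz',round(np.degrees((w-a+np.pi)%(2*np.pi)-np.pi),2),'then dx %.1f dy %.1f mm'%(d@[np.cos(a),np.sin(a)],d@[np.sin(a),-np.cos(a)]),'' if z is None else 'dz %.1f'%(p[2]-z))
E
python3 - <<'E'
from h import *
for n,boxes in (('top',{'wide':(258,155,280,185),'small':(296,157,318,183)}),('scene',{'wide':(228,198,258,232),'small':(174,200,204,226)})):
    im=np.load(n+'.npy');lab=cv2.cvtColor(im,cv2.COLOR_RGB2LAB).astype(float)
    for k,(a,b,c,d) in boxes.items():
        L=lab[b:d,a:c];bg=np.median(np.r_[L[0],L[-1],L[:,0],L[:,-1]],0)
        m=np.uint8(np.abs(L-bg).sum(2)>30)
        cs=max(cv2.findContours(m,cv2.RETR_EXTERNAL,cv2.CHAIN_APPROX_NONE)[0],key=cv2.contourArea).reshape(-1,2)+[a,b]
        for z in (0,18):
            P=ray(n,cs,z)[:,:2];r=cv2.minAreaRect(P.astype(np.float32));print(n,k,z,np.round(r[0],1),np.round(r[1],1),round(r[2],1))
plan(441,-194,3,60)
E
```

```text
top wide 0 [607.1 -58.8] [36.7 65.9] 84.6
top wide 18 [604.8 -58.4] [36.2 65. ] 84.6
top small 0 [ 600.  -177.6] [28.3 46.3] 44.4
top small 18 [ 597.8 -175.7] [28.  45.7] 44.4
scene wide 0 [594.7 -57.5] [38.  85.9] 86.1
scene wide 18 [613.4 -56.3] [36.8 83.2] 86.1
scene small 0 [ 579.8 -181.6] [31.5 46.1] 48.7
scene small 18 [ 599.  -176.5] [30.5 44.7] 48.7
pose [ 209.1 -614.9  230.5] yaw 18.78 tilt -0.1 0.0 width 85.5 t 0.1
turn wz 15.78 then dx 253.6 dy -408.1 mm dz 170.5
```

Request:
carry_out(deltas=[0,0,8,0,0,0,-1,0,0,7.8,0,0,0,-1,0,0,0,0.025,-0.041,0.012,-1,0,0,0,0.025,-0.041,0.012,-1,0,0,0,0.025,-0.041,0.012,-1,0,0,0,0.025,-0.041,0.012,-1,0,0,0,0.025,-0.041,0.012,-1,0,0,0,0.025,-0.041,0.012,-1,0,0,0,0.025,-0.041,0.012,-1,0,0,0,0.025,-0.041,0.012,-1,0,0,0,0.025,-0.041,0.012,-1,0,0,0,0.025,-0.04,0.012,-1])

```text
clock: 1.6
eef_pos: [438.3, -192.5, 110.8]
tool_rot: [-3.142, 0.0, 0.052]
force: [1.3, -0.7, 0.3]
width: 85.2
gripper_force: 0.0
```

```bash
python3 - <<'E'
from h import *
plan(441,-194,3,50)
t=img('top');s=img('scene')
save(np.vstack([cv2.resize(t[130:260,230:390],(640,300)),cv2.resize(s[90:270,60:300],(640,300))]),'a1.png')
E
```

```text
pose [ 438.3 -192.5  110.8] yaw 2.98 tilt -0.0 0.0 width 85.2 t 1.6
turn wz -0.02 then dx 2.6 dy 1.6 mm dz 60.8
```

View pics/a1.png

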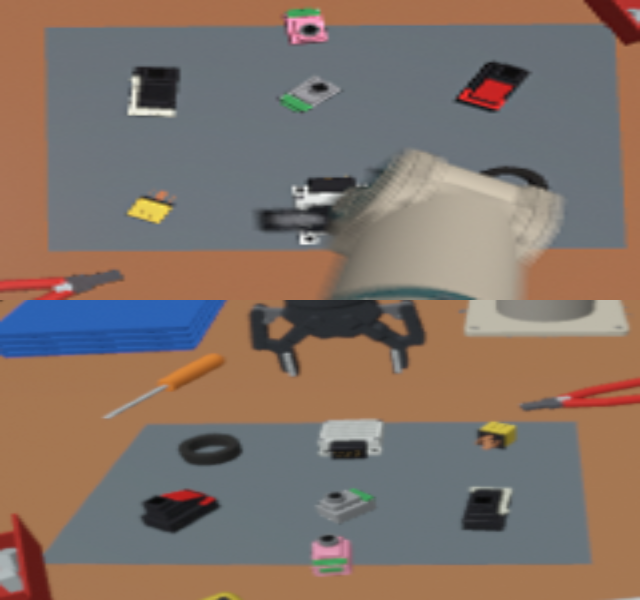

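The top half shows the gripper over the unit, with fingers at about (285,218) and square to it; the scene half agrees, fingers at (290,365) and (398,365). I go down to it.

Request:
carry_out(deltas=[0,0,0,0.0026,0.0016,0.02,-1,0,0,0,0,0,0.03,-1,0,0,0,0,0,0.03,-1,0,0,0,0,0,0.02,-1,0,0,0,0,0,0.0105,-1,0,0,0,0,0,0,-1,0,0,0,0,0,0,0,0,0,0,0,0,0,1,0,0,0,0,0,0,1,0,0,0,0,0,0,1,0,0,0,0,0,0,1,0,0,0,0,0,0,1])

```text
clock: 3.2
eef_pos: [440.0, -194.8, 3.8]
tool_rot: [-3.139, 0.001, 0.052]
force: [-0.9, 1.3, 5.6]
width: 56.3
gripper_force: 64.4
```

Request:
carry_out(deltas=[0,0,0,0,0,-0.01,1,0,0,0,0,0,-0.03,1,0,0,0,0,0,-0.03,1,0,0,6.6,0,0,-0.03,1,0,0,0,0,0,0,1])

```text
clock: 3.82
eef_pos: [441.3, -195.6, 105.0]
tool_rot: [-3.142, -0.002, -0.063]
force: [-0.1, -0.1, -2.6]
width: 56.7
gripper_force: 64.9
```

```bash
python3 - <<'E'
from h import *
plan(596.9,287.6,-3.6,10)
s=img('scene');save(cv2.resize(s[90:270,60:300],(720,540)),'a2.png')
E
```

```text
pose [ 441.3 -195.6  105. ] yaw -3.61 tilt -0.0 -0.11 width 56.7 t 3.825
turn wz -0.01 then dx 125.0 dy -492.1 mm dz 95.0
```

View pics/a2.png

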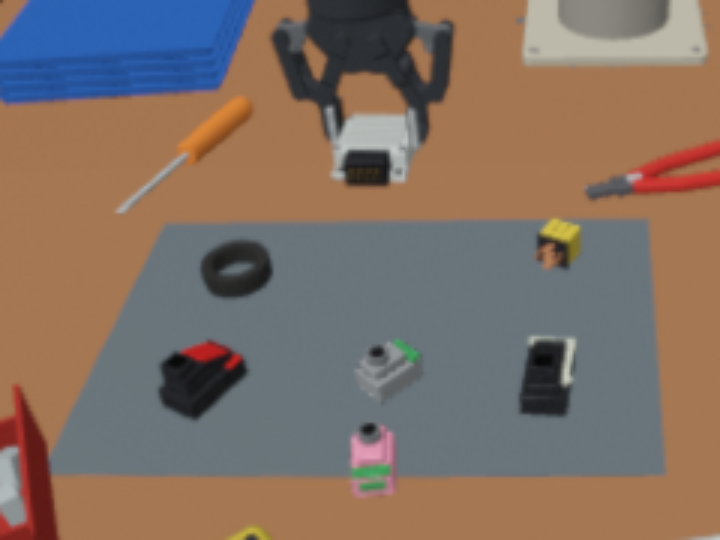

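The unit hangs level between the pads at (372,150), header forward. I carry it to the tray.

Request:
carry_out(deltas=[0,0,0,0.0104,-0.03,0,1,0,0,0,0.0104,-0.041,0,1,0,0,0,0.0104,-0.044,0,1,0,0,0,0.0104,-0.044,0,1,0,0,0,0.0104,-0.044,0,1,0,0,0,0.0104,-0.044,0,1,0,0,0,0.0104,-0.044,0,1,0,0,0,0.0104,-0.044,0,1,0,0,0,0.0104,-0.044,0,1,0,0,0,0.0104,-0.044,0,1,0,0,0,0.0104,-0.04,0,1,0,0,0,0.0104,-0.029,0,1])

```text
clock: 5.38
eef_pos: [594.4, 290.2, 101.3]
tool_rot: [-3.141, 0.005, -0.06]
force: [-0.1, 0.7, -1.9]
width: 56.4
gripper_force: 64.8
```

```bash
python3 - <<'E'
from h import *
plan(596.9,287.6,-3.6,10)
s=img('scene');np.save('s3.npy',s);save(cv2.resize(s[80:260,280:460],(600,600)),'a3.png')
# predicted pixel of header-front bottom corners if grip estimate right
p=ctrl.read_state()['eef_pos']
# dark header centroid
E
```

```text
pose [594.4 290.2 101.3] yaw -3.45 tilt -0.06 0.31 width 56.4 t 5.375
turn wz 0.15 then dx 2.6 dy 2.4 mm dz 91.3
```

View pics/a3.png

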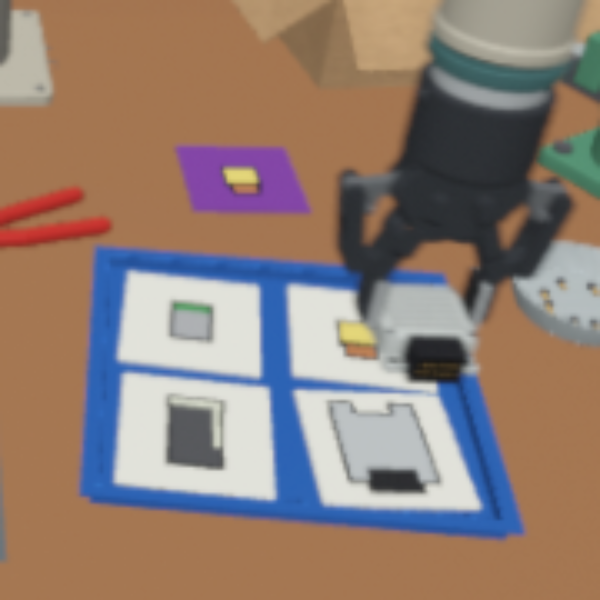

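The unit is held above the tray at (425,330), clear of everything. I lower it most of the way.

Request:
carry_out(deltas=[0,0,0,0.001,0.001,0.02,1,0,0,0,0,0,0.025,1,0,0,0,0,0,0.02,1,0,0,0,0,0,0.01,1,0,0,0,0,0,0,1,0,0,0,0,0,0,1])

```text
clock: 6.18
eef_pos: [597.2, 287.1, 29.2]
tool_rot: [-3.139, 0.001, -0.064]
force: [-0.3, 0.5, -2.3]
width: 56.4
gripper_force: 64.8
```

```bash
python3 - <<'E'
from h import *
plan(596.9,287.6,-3.6,10)
E
```

```text
pose [597.2 287.1  29.2] yaw -3.64 tilt -0.13 0.05 width 56.4 t 6.175
turn wz -0.04 then dx -0.3 dy -0.5 mm dz 19.2
```

Request:
carry_out(deltas=[0,0,0,0,0,0.008,1,0,0,0,0,0,0.006,1,0,0,0,0,0,0.003,1,0,0,0,0,0,0.001,1,0,0,0,0,0,0.001,1,0,0,0,0,0,0,1,0,0,0,0,0,0,1])

```text
clock: 7.05
eef_pos: [596.5, 287.2, 9.9]
tool_rot: [-3.14, 0.002, -0.063]
force: [-2.6, -1.5, 2.0]
width: 56.7
gripper_force: 65.4
```

Contact is felt (force z went from −2.3 to +2.0). I release and lift.

Request:
carry_out(deltas=[0,0,0,0,0,0,0.2,0,0,0,0,0,0,-0.2,0,0,0,0,0,0,-0.7,0,0,0,0,0,0,-0.7,0,0,0,0,0,0,-0.7,0,0,0,0,0,-0.01,-0.7,0,0,0,0,0,-0.02,-0.7,0,0,0,0,0,-0.04,-0.7,0,0,0,0,0,-0.04,-0.7,0,0,0,0,0,0,-1])

```text
clock: 8.3
eef_pos: [599.8, 287.7, 124.9]
tool_rot: [-3.136, -0.006, -0.064]
force: [0.5, -0.3, 0.2]
width: 85.2
gripper_force: 0.0
```

```bash
python3 - <<'E'
from h import *
plan(449,-53.2,-27)
E
```

```text
pose [599.8 287.7 124.9] yaw -3.64 tilt -0.33 -0.32 width 85.2 t 8.3
turn wz 23.36 then dx 20.4 dy 372.2 mm
```

Request:
carry_out(deltas=[0,0,7.8,0,0,0,-1,0,0,7.8,0,0,0,-1,0,0,7.8,0,0,0,-1,0,0,0,0.002,0.03,0,-1,0,0,0,0.0024,0.045,0.005,-1,0,0,0,0.0024,0.048,0.005,-1,0,0,0,0.0024,0.048,0.005,-1,0,0,0,0.0024,0.048,0.005,-1,0,0,0,0.0024,0.048,0.005,-1,0,0,0,0.0024,0.048,0.005,-1,0,0,0,0.0024,0.037,0.005,-1,0,0,0,0.0016,0.02,0,-1])

```text
clock: 9.8
eef_pos: [444.4, -55.6, 84.3]
tool_rot: [-3.141, 0.003, -0.475]
force: [-0.1, -0.4, 0.0]
width: 85.6
gripper_force: 0.0
```

```bash
python3 - <<'E'
from h import *
plan(449,-53.2,-27,5)
t=img('top');np.save('t1.npy',t)
s=img('scene')
save(np.hstack([cv2.resize(t[130:260,110:290],(420,303)),cv2.resize(s[100:250,220:400],(364,303))]),'b1.png')
E
```

```text
pose [444.4 -55.6  84.3] yaw -27.21 tilt -0.02 0.19 width 85.6 t 9.8
turn wz -0.21 then dx 3.0 dy -4.2 mm dz 79.3
```

View pics/b1.png

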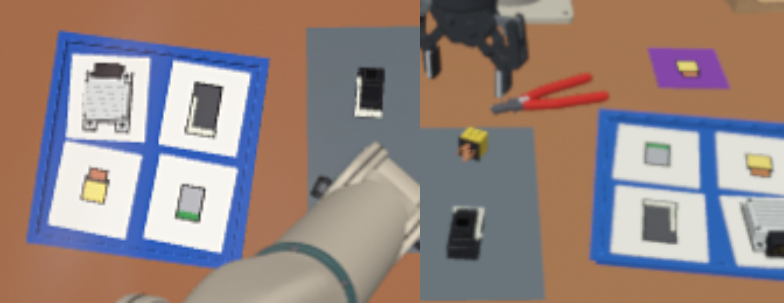

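The left half shows the unit on its drawing at (107,95), header up; the relay still lies in place at (473,143) in the scene half. I go down part way and measure where the unit landed.

Request:
carry_out(deltas=[0,0,0,0.001,-0.001,0.02,-1,0,0,0,0,0,0.02,-1,0,0,0,0,0,0,-1,0,0,0,0,0,0,-1])

```text
clock: 10.4
eef_pos: [447.4, -52.6, 44.6]
tool_rot: [-3.14, 0.002, -0.471]
force: [0.3, -1.1, -0.6]
width: 85.6
gripper_force: 0.0
```

```bash
python3 - <<'E'
from h import *
plan(449,-53.2,-27,5)
t=np.load('t1.npy');hsv=cv2.cvtColor(t,cv2.COLOR_RGB2HSV);V=hsv[...,2]
m=np.zeros_like(V);m[150:195,135:175]=(V[150:195,135:175]<70)
ys,xs=np.nonzero(m);print('header',len(xs),ray('top',[[xs.mean(),ys.mean()]],24))
print('want header', np.array([602.9,287.2])+34*np.array([np.cos(.063),-np.sin(.063)]))
E
```

```text
pose [447.4 -52.6  44.6] yaw -26.99 tilt -0.07 0.14 width 85.6 t 10.4
turn wz 0.01 then dx 1.7 dy -0.2 mm dz 39.6
header 15 [[634.76091299 287.59668174  24.        ]]
want header [636.83254931 285.05941665]
```

The unit's header is within about 3 mm of where it should be. Next I grasp the relay.

Request:
carry_out(deltas=[0,0,0,0.0015,0,0.02,-1,0,0,0,0,0,0.015,-1,0,0,0,0,0,0.005,-1,0,0,0,0,0,0,0,0,0,0,0,0,0,1,0,0,0,0,0,0,1,0,0,0,0,0,0,1,0,0,0,0,0,0,1,0,0,0,0,0,0,1,0,0,0,0,0,0,1])

```text
clock: 11.65
eef_pos: [448.6, -53.6, 4.8]
tool_rot: [-3.14, 0.002, -0.472]
force: [-0.7, 0.1, 5.8]
width: 27.2
gripper_force: 59.2
```

```bash
python3 - <<'E'
from h import *
plan(449,-53.2,-27,5)
E
```

```text
pose [448.6 -53.6   4.8] yaw -27.03 tilt -0.1 0.11 width 27.2 t 11.65
turn wz -0.03 then dx 0.2 dy -0.5 mm dz -0.2
```

Request:
carry_out(deltas=[0,0,0,0,0,-0.01,1,0,0,0,0,0,-0.03,1,0,0,0,0,0,-0.04,1,0,0,-7.8,0,0,-0.01,1,0,0,-7.8,0,0,0,1,0,0,0,0,0,0,1])

```text
clock: 12.4
eef_pos: [448.5, -53.7, 94.8]
tool_rot: [-3.139, 0.002, -0.201]
force: [-0.3, -0.5, 0.7]
width: 26.7
gripper_force: 59.0
```

```bash
python3 - <<'E'
from h import *
plan(481.1,304.1,-11.4,11)
s=img('scene');save(cv2.resize(s[90:250,180:340],(480,480)),'b2.png')
E
```

```text
pose [448.5 -53.7  94.8] yaw -11.5 tilt -0.12 0.11 width 26.7 t 12.4
turn wz -0.1 then dx -38.7 dy -357.1 mm dz 83.8
```

View pics/b2.png

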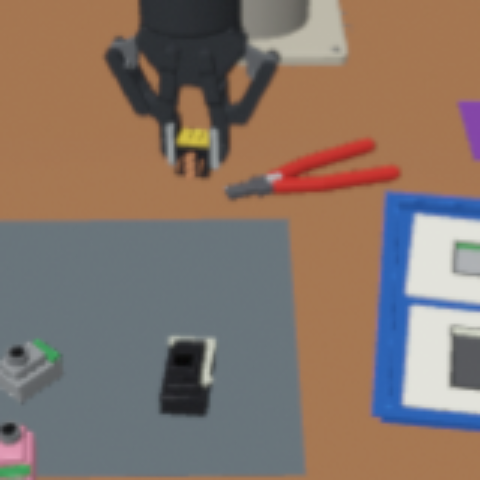

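The relay is held squarely at (193,150), blades forward. I carry it to the tray.

Request:
carry_out(deltas=[0,0,0,-0.0039,-0.025,0,1,0,0,0,-0.0039,-0.04,0,1,0,0,0,-0.0039,-0.04,0,1,0,0,0,-0.0039,-0.04,0,1,0,0,0,-0.0039,-0.04,0,1,0,0,0,-0.0039,-0.04,0,1,0,0,0,-0.0039,-0.04,0,1,0,0,0,-0.0039,-0.04,0,1,0,0,0,-0.0039,-0.032,0,1,0,0,0,-0.0036,-0.02,0.01,1,0,0,0,0,0,0.03,1,0,0,0,0,0,0.02,1])

```text
clock: 13.95
eef_pos: [480.1, 303.0, 33.0]
tool_rot: [3.141, 0.004, -0.201]
force: [-0.3, 0.6, 0.1]
width: 26.7
gripper_force: 59.1
```

Request:
carry_out(deltas=[0,0,0,0,0,0,1,0,0,0,0,0,0,1])

```text
clock: 14.2
eef_pos: [481.8, 303.2, 35.2]
tool_rot: [-3.14, 0.002, -0.201]
force: [0.1, 0.5, -0.3]
width: 27.2
gripper_force: 59.1
```

```bash
python3 - <<'E'
from h import *
plan(481.1,304.1,-11.4,11)
E
```

```text
pose [481.8 303.2  35.2] yaw -11.52 tilt -0.09 0.1 width 27.2 t 14.2
turn wz -0.12 then dx -0.8 dy -0.8 mm dz 24.2
```

Request:
carry_out(deltas=[0,0,0,0,0,0.012,1,0,0,0,0,0,0.008,1,0,0,0,0,0,0.003,1,0,0,0,0,0,0.001,1,0,0,0,0,0,0.001,1,0,0,0,0,0,0,1,0,0,0,0,0,0,1])

```text
clock: 15.08
eef_pos: [480.7, 303.8, 10.9]
tool_rot: [-3.139, 0.003, -0.2]
force: [-3.2, -1.6, 9.5]
width: 26.8
gripper_force: 60.4
```

Contact at 9.5 N. I release and lift.

Request:
carry_out(deltas=[0,0,0,0,0,0,0.5,0,0,0,0,0,0,0.2,0,0,0,0,0,0,-0.1,0,0,0,0,0,0,-0.1,0,0,0,0,0,0,-0.1,0,0,0,0,0,-0.01,-0.1,0,0,0,0,0,-0.02,-0.1,0,0,0,0,0,-0.04,-0.1,0,0,0,0,0,-0.04,-0.1,0,0,0,0,0,0,-1])

```text
clock: 16.32
eef_pos: [483.7, 304.5, 124.0]
tool_rot: [-3.135, -0.003, -0.2]
force: [-0.3, 0.0, 0.4]
width: 63.6
gripper_force: 0.0
```

```bash
python3 - <<'E'
from h import *
plan(606,-58.6,-5)
E
```

```text
pose [483.7 304.5 124. ] yaw -11.44 tilt -0.37 -0.17 width 63.6 t 16.325
turn wz -6.44 then dx 153.5 dy 351.1 mm
```

Request:
carry_out(deltas=[0,0,-6.4,0,0,0,-1,0,0,0,0.0153,0.025,0,-1,0,0,0,0.0153,0.038,0,-1,0,0,0,0.0153,0.038,0,-1,0,0,0,0.0153,0.04,0,-1,0,0,0,0.0153,0.04,0,-1,0,0,0,0.0153,0.04,0,-1,0,0,0,0.0153,0.04,0.005,-1,0,0,0,0.0153,0.04,0.01,-1,0,0,0,0.0153,0.03,0.01,-1,0,0,0,0.0153,0.02,0.01,-1,0,0,0,0,0,0,-1])

```text
clock: 17.82
eef_pos: [602.5, -61.7, 83.3]
tool_rot: [-3.141, 0.003, -0.091]
force: [-0.1, 0.4, -0.3]
width: 85.8
gripper_force: 0.0
```

```bash
python3 - <<'E'
from h import *
plan(606,-58.6,-5,2)
t=img('top');np.save('t2.npy',t)
hsv=cv2.cvtColor(t,cv2.COLOR_RGB2HSV).astype(int);H,S,V=hsv[...,0],hsv[...,1],hsv[...,2]
m=np.zeros_like(V,np.uint8);a=(slice(190,232),slice(130,175))
m[a]=((S>100)&(H>18)&(H<32)&(V>130))[a]
ys,xs=np.nonzero(m);print('yellow',len(xs),ray('top',[[xs.mean(),ys.mean()]],34),'want ~479.5 304.4')
P=ray('top',np.c_[xs,ys],34)[:,:2].astype(np.float32);print(cv2.minAreaRect(P))
s=img('scene');save(np.hstack([cv2.resize(t[130:260,110:290],(420,303)),cv2.resize(s[80:260,180:430],(378,303))]),'c1.png')
E
```

```text
pose [602.5 -61.7  83.3] yaw -5.22 tilt -0.02 0.18 width 85.8 t 17.825
turn wz -0.22 then dx 3.2 dy -3.4 mm dz 81.3
yellow 56 [[481.45831202 303.343219    34.        ]] want ~479.5 304.4
((479.14581298828125, 301.2901916503906), (28.39435386657715, 22.362056732177734), 78.25633239746094)
```

View pics/c1.png

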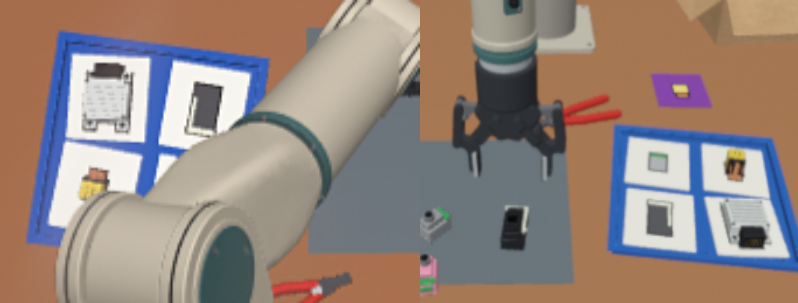

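The relay lies on its card (left half about (93,187), right half (735,165)). The gripper stands over the wide plug at (513,228). I go down part way.

Request:
carry_out(deltas=[0,0,0,0.001,-0.001,0.02,-1,0,0,0,0,0,0.01,-1,0,0,0,0,0,0,-1,0,0,0,0,0,0,-1])

```text
clock: 18.42
eef_pos: [603.9, -58.3, 53.8]
tool_rot: [-3.14, 0.002, -0.088]
force: [0.3, -0.1, 0.3]
width: 85.5
gripper_force: 0.0
```

```bash
python3 - <<'E'
from h import *
plan(606,-58.6,-5,2)
E
```

```text
pose [603.9 -58.3  53.8] yaw -5.02 tilt -0.09 0.13 width 85.5 t 18.425
turn wz -0.02 then dx 2.1 dy 0.1 mm dz 51.8
```

Request:
carry_out(deltas=[0,0,0,0.002,0,0.02,-1,0,0,0,0,0,0.02,-1,0,0,0,0,0,0.01,-1,0,0,0,0,0,0.002,-1,0,0,0,0,0,0,0,0,0,0,0,0,0,0.2,0,0,0,0,0,0,1,0,0,0,0,0,0,1,0,0,0,0,0,0,1,0,0,0,0,0,0,1,0,0,0,0,0,0,1,0,0,0,0,0,0,1])

```text
clock: 19.92
eef_pos: [606.4, -58.5, 2.6]
tool_rot: [-3.14, 0.001, -0.088]
force: [-0.1, 0.7, 5.6]
width: 32.5
gripper_force: 61.2
```

```bash
python3 - <<'E'
from h import *
plan(606,-58.6,-5,2)
E
```

```text
pose [606.4 -58.5   2.6] yaw -5.03 tilt -0.11 0.05 width 32.5 t 19.925
turn wz -0.03 then dx -0.4 dy 0.1 mm dz 0.6
```

Request:
carry_out(deltas=[0,0,0,0,0,-0.01,1,0,0,0,0,0,-0.03,1,0,0,0,0,0,-0.04,1,0,0,5,0,0,-0.01,1,0,0,0,0,0,0,1,0,0,0,0,0,0,1])

```text
clock: 20.68
eef_pos: [605.3, -58.2, 91.1]
tool_rot: [-3.14, 0.004, -0.173]
force: [-0.0, 0.7, -1.2]
width: 32.4
gripper_force: 60.5
```

```bash
python3 - <<'E'
from h import *
plan(589.3,159.2,-10,9)
s=img('scene');save(cv2.resize(s[90:250,180:340],(480,480)),'c2.png')
E
```

```text
pose [605.3 -58.2  91.1] yaw -9.94 tilt -0.1 0.22 width 32.4 t 20.675
turn wz 0.06 then dx -53.5 dy -211.3 mm dz 82.1
```

View pics/c2.png

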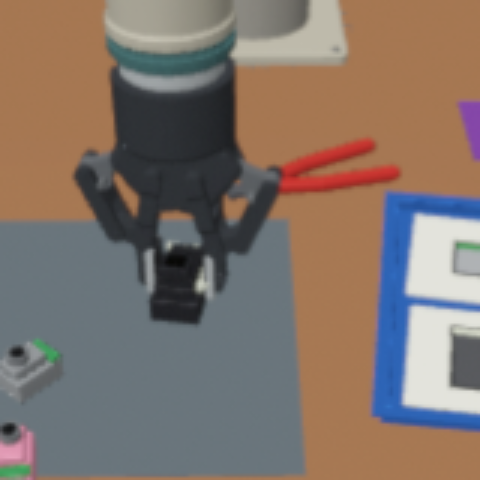

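The wide plug is held level at (180,285), outlet end forward and pale strip on the right. I carry it over.

Request:
carry_out(deltas=[0,0,0,-0.0076,-0.02,0,1,0,0,0,-0.0076,-0.035,0,1,0,0,0,-0.0076,-0.035,0,1,0,0,0,-0.0076,-0.035,0,1,0,0,0,-0.0076,-0.035,0,1,0,0,0,-0.0076,-0.031,0,1,0,0,0,-0.0076,-0.02,0.01,1,0,0,0,0,0,0.03,1,0,0,0,0,0,0.018,1,0,0,0,0,0,0,1,0,0,0,0,0,0,1])

```text
clock: 22.1
eef_pos: [590.8, 157.7, 34.7]
tool_rot: [-3.14, 0.002, -0.176]
force: [0.8, 0.6, -0.3]
width: 32.4
gripper_force: 60.5
```

```bash
python3 - <<'E'
from h import *
plan(589.3,159.2,-10,8.8)
E
```

```text
pose [590.8 157.7  34.7] yaw -10.1 tilt -0.08 0.09 width 32.4 t 22.1
turn wz -0.1 then dx -1.8 dy -1.3 mm dz 25.9
```

Request:
carry_out(deltas=[0,0,0,-0.0015,-0.001,0.012,1,0,0,0,0,0,0.009,1,0,0,0,0,0,0.003,1,0,0,0,0,0,0.001,1,0,0,0,0,0,0.001,1,0,0,0,0,0,0,1,0,0,0,0,0,0,1])

```text
clock: 22.98
eef_pos: [589.0, 159.8, 8.6]
tool_rot: [-3.14, 0.002, -0.175]
force: [0.1, -0.4, 2.4]
width: 32.8
gripper_force: 60.7
```

Request:
carry_out(deltas=[0,0,0,0,0,0,0.4,0,0,0,0,0,0,0.1,0,0,0,0,0,0,-0.2,0,0,0,0,0,0,-0.2,0,0,0,0,0,0,-0.2,0,0,0,0,0,-0.01,-0.2,0,0,0,0,0,-0.02,-0.2,0,0,0,0,0,-0.04,-0.2,0,0,0,0,0,-0.04,-0.2,0,0,0,0,0,0,-1])

```text
clock: 24.22
eef_pos: [591.9, 159.7, 123.0]
tool_rot: [-3.137, -0.005, -0.175]
force: [0.4, 0.2, -0.4]
width: 67.9
gripper_force: 0.0
```

```bash
python3 - <<'E'
from h import *
plan(599,-177,-45.6)
E
```

```text
pose [591.9 159.7 123. ] yaw -10.04 tilt -0.27 -0.28 width 67.9 t 24.225
turn wz 35.56 then dx 245.6 dy 230.5 mm
```

Request:
carry_out(deltas=[0,0,8.9,0,0,0,-1,0,0,8.9,0,0,0,-1,0,0,8.9,0,0,0,-1,0,0,8.9,0,0,0,-1,0,0,0,0.02,0.019,0,-1,0,0,0,0.035,0.033,0,-1,0,0,0,0.038,0.036,0,-1,0,0,0,0.04,0.0375,0,-1,0,0,0,0.04,0.0375,0.01,-1,0,0,0,0.038,0.0355,0.015,-1,0,0,0,0.022,0.02,0.015,-1,0,0,0,0.012,0.012,0,-1])

```text
clock: 25.72
eef_pos: [594.3, -178.2, 76.9]
tool_rot: [3.14, 0.005, -0.799]
force: [-0.8, -0.2, -0.1]
width: 85.6
gripper_force: 0.0
```

Request:
carry_out(deltas=[0,0,0,0,0,0.02,-1,0,0,0,0,0,0,-1])

```text
clock: 25.98
eef_pos: [594.7, -173.4, 55.7]
tool_rot: [3.142, 0.007, -0.794]
force: [-0.3, 0.9, -0.1]
width: 85.4
gripper_force: 0.0
```

```bash
python3 - <<'E'
from h import *
plan(599,-177,-45.6,2)
t=img('top');np.save('t3.npy',t)
s=img('scene');save(np.hstack([cv2.resize(t[130:260,110:290],(420,303)),cv2.resize(s[80:260,130:430],(378,227))[:227].copy() if 0 else cv2.resize(s[80:260,130:400],(378,303))]),'d1.png')
E
```

```text
pose [ 594.7 -173.4   55.7] yaw -45.5 tilt -0.0 0.42 width 85.4 t 25.975
turn wz 0.1 then dx 5.6 dy -0.6 mm dz 53.7
```

View pics/d1.png

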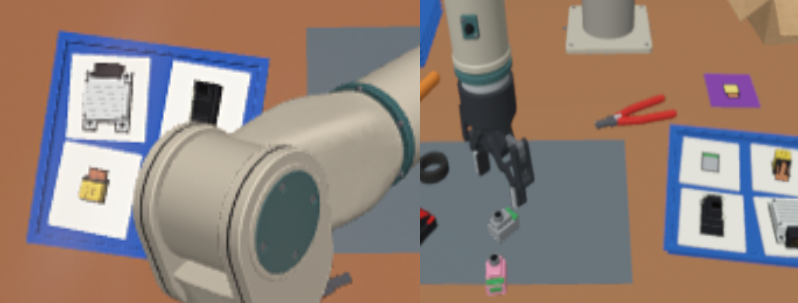

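The unit, relay and wide plug lie on their cards at (107,95), (93,187) and (207,100). The gripper stands over the grey plug at (502,225), and the pink one at (495,275) is clear. I grasp the grey plug.

Request:
carry_out(deltas=[0,0,0,0.005,0,0.01,-1,0,0,0,0,0,0.02,-1,0,0,0,0,0,0.015,-1,0,0,0,0,0,0.008,-1,0,0,0,0,0,0,0,0,0,0,0,0,0,0.2,0,0,0,0,0,0,1,0,0,0,0,0,0,1,0,0,0,0,0,0,1,0,0,0,0,0,0,1,0,0,0,0,0,0,1,0,0,0,0,0,0,1])

```text
clock: 27.58
eef_pos: [599.5, -180.3, 5.4]
tool_rot: [-3.141, 0.002, -0.796]
force: [-0.0, -0.5, 6.4]
width: 26.2
gripper_force: 59.6
```

```bash
python3 - <<'E'
from h import *
plan(599,-177,-45.6,2)
E
```

```text
pose [ 599.5 -180.3    5.4] yaw -45.64 tilt -0.03 0.09 width 26.2 t 27.575
turn wz -0.04 then dx -2.7 dy -2.0 mm dz 3.4
```

Request:
carry_out(deltas=[0,0,0,0,0,-0.01,1,0,0,0,0,0,-0.03,1,0,0,0,0,0,-0.04,1,0,0,-8.5,0,0,-0.01,1,0,0,-8.5,0,0,0,1,0,0,-8.5,0,0,0,1,0,0,-8.6,0,0,0,1,0,0,0,0,0,0,1,0,0,0,0,0,0,1])

```text
clock: 28.7
eef_pos: [598.9, -180.2, 94.6]
tool_rot: [-3.14, 0.003, -0.204]
force: [0.2, 0.5, 0.4]
width: 26.3
gripper_force: 59.1
```

```bash
python3 - <<'E'
from h import *
plan(465,177.4,-11.5,11.4)
s=img('scene');save(cv2.resize(s[90:250,100:260],(480,480)),'d2.png')
E
```

```text
pose [ 598.9 -180.2   94.6] yaw -11.68 tilt -0.08 0.15 width 26.3 t 28.7
turn wz -0.18 then dx -202.5 dy -323.7 mm dz 83.2
```

View pics/d2.png

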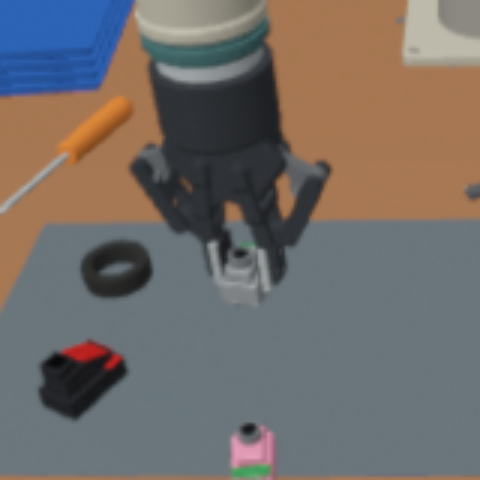

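The grey plug is held level at (242,280), with the green lock behind. I carry it to the tray.

Request:
carry_out(deltas=[0,0,0,-0.014,-0.022,0,1,0,0,0,-0.022,-0.035,0,1,0,0,0,-0.022,-0.036,0,1,0,0,0,-0.022,-0.036,0,1,0,0,0,-0.022,-0.036,0,1,0,0,0,-0.022,-0.036,0,1,0,0,0,-0.022,-0.036,0,1,0,0,0,-0.022,-0.036,0,1,0,0,0,-0.02,-0.031,0,1,0,0,0,-0.014,-0.019,0.01,1,0,0,0,0,0,0.03,1,0,0,0,0,0,0.018,1])

```text
clock: 30.25
eef_pos: [465.1, 176.5, 36.1]
tool_rot: [-3.141, 0.003, -0.202]
force: [-0.2, 0.0, 0.5]
width: 26.1
gripper_force: 59.1
```

Request:
carry_out(deltas=[0,0,0,0,0,0,1,0,0,0,0,0,0,1])

```text
clock: 30.5
eef_pos: [466.0, 176.2, 37.8]
tool_rot: [-3.14, 0.002, -0.203]
force: [0.0, -0.8, 0.2]
width: 26.4
gripper_force: 59.1
```

```bash
python3 - <<'E'
from h import *
plan(465,177.4,-11.5,11.4)
E
```

```text
pose [466.  176.2  37.8] yaw -11.61 tilt -0.07 0.11 width 26.4 t 30.5
turn wz -0.11 then dx -1.3 dy -1.0 mm dz 26.4
```

Request:
carry_out(deltas=[0,0,0,-0.001,-0.001,0.012,1,0,0,0,0,0,0.009,1,0,0,0,0,0,0.003,1,0,0,0,0,0,0.001,1,0,0,0,0,0,0.001,1,0,0,0,0,0,0,1,0,0,0,0,0,0,1])

```text
clock: 31.38
eef_pos: [464.8, 178.1, 11.7]
tool_rot: [-3.14, 0.002, -0.201]
force: [-0.5, 0.7, -0.2]
width: 26.4
gripper_force: 59.1
```

Not yet in contact, so I lower it another millimetre or so before releasing.

Request:
carry_out(deltas=[0,0,0,0,0,0.001,1,0,0,0,0,0,0,1,0,0,0,0,0,0,0.5,0,0,0,0,0,0,0.2,0,0,0,0,0,0,-0.1,0,0,0,0,0,0,-0.1,0,0,0,0,0,0,-0.1,0,0,0,0,0,-0.01,-0.1,0,0,0,0,0,-0.02,-0.1,0,0,0,0,0,-0.04,-0.1,0,0,0,0,0,-0.04,-0.1,0,0,0,0,0,-0.04,-0.1])

```text
clock: 32.88
eef_pos: [464.7, 177.6, 162.4]
tool_rot: [-3.14, 0.003, -0.202]
force: [0.3, 1.0, 0.3]
width: 47.1
gripper_force: 0.0
```

Request:
carry_out(deltas=[0,0,0,0,0.03,-0.01,-0.1,0,0,0,0,0.045,0,-0.1,0,0,0,0,0.05,0,-0.1,0,0,0,0,0.05,0,-0.1,0,0,0,0,0.05,0,-0.1,0,0,0,0,0.05,0,-0.1,0,0,0,0,0.04,0,-0.1,0,0,0,0,0.03,0,-0.1,0,0,0,0,0,0,-0.1])

```text
clock: 34.0
eef_pos: [395.5, -162.8, 170.8]
tool_rot: [-3.141, 0.001, -0.206]
force: [0.5, 0.2, 0.0]
width: 46.8
gripper_force: 0.0
```

```bash
python3 - <<'E'
from h import *
t=img('top');s=img('scene');np.save('t4.npy',t)
plan(465,177.4,-11.5)
save(np.hstack([cv2.resize(t[140:250,120:225],(400,419),interpolation=2),cv2.resize(s[145:245,300:440],(400,286),interpolation=2).repeat(1,0)[:286] if 0 else cv2.resize(s[140:245,300:440],(400,419),interpolation=2)]),'e1.png')
E
```

```text
pose [ 395.9 -159.9  170.3] yaw -11.57 tilt -0.13 0.15 width 47.0 t 34.1
turn wz -0.07 then dx 0.4 dy -344.3 mm
```

View pics/e1.png

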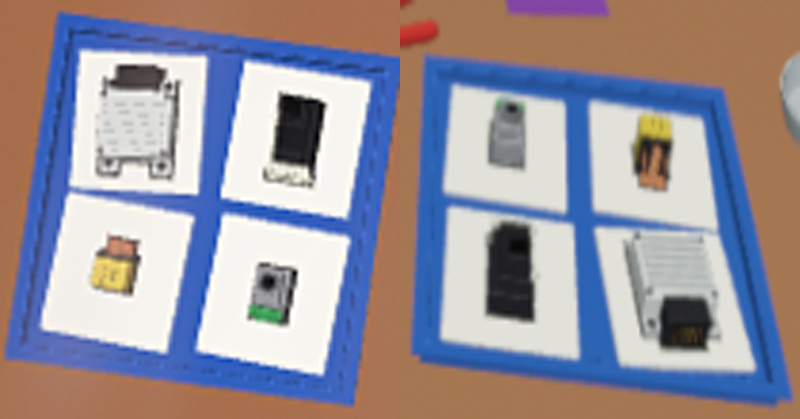

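All four parts lie on their cards: unit (138,120), wide plug (295,140), relay (117,265), small plug (272,293). A quick numerical check before handing in.

```bash
python3 - <<'E'
from h import *
def blob(t,c,z):
    q=np.array([[c[0]+dx,c[1]+dy,6] for dx in(-46,46) for dy in(-42,42)]);p=proj('top',q);x0,y0=p.min(0).astype(int);x1,y1=p.max(0).astype(int)
    hsv=cv2.cvtColor(t,cv2.COLOR_RGB2HSV)[y0:y1,x0:x1].astype(int)
    m=np.uint8(~((hsv[...,1]<45)&(hsv[...,2]>225)))
    k=max(cv2.findContours(m,0,cv2.CHAIN_APPROX_NONE)[0],key=cv2.contourArea).reshape(-1,2)+[x0,y0]
    r=cv2.minAreaRect(ray('top',k,z)[:,:2].astype(np.float32));return [np.round(v,1) for v in r]
t0=np.load('top.npy');t=np.load('t4.npy')
for n,c,h in(('unit',(602.9,287.2),20),('wide',(586.9,159.6),18),('relay',(481.1,304.1),28),('small',(462.4,177.9),18)):
    print(n,'drawn',blob(t0,c,6),'now',blob(t,c,6+h))
E
```

```text
unit drawn [array([603.3, 287.3]), array([64.8, 88.4]), np.float64(86.5)] now [array([601.7, 282.9]), array([66.9, 85.9]), np.float64(89.3)]
wide drawn [array([585.2, 159.6]), array([41.7, 71.2]), np.float64(80.0)] now [array([584.2, 157.1]), array([41.2, 72.3]), np.float64(80.0)]
relay drawn [array([486.6, 303.1]), array([34.8, 45.7]), np.float64(78.3)] now [array([485.8, 298.3]), array([37.5, 44.7]), np.float64(78.2)]
small drawn [array([461.9, 178.3]), array([33.8, 48. ]), np.float64(78.7)] now [array([461.5, 176. ]), array([33.9, 47.3]), np.float64(78.6)]
```

All four are within about 4 mm and 3° of their drawings; part of that is the visible sides. Handing in.

```bash
python3 -c "
from cell import ctrl
print(ctrl.finish_job())"
```

```text
the job is handed in; nothing more can be done
None
```

I handed in the job with all four parts released and lying on their drawings, within about 5 mm and 3° by camera; the tagged plug and tape roll were never approached, and no pass or fail verdict came back.

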